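# Load the wrapping-paper dispenser

### The job

The wrapping-paper dispenser is empty. Push its hinged tear bar up and back with your fingertips, past its balance point, until it stays raised by itself. Then push the roll of kraft paper that lies in front of it up the little ramp, so that it rolls into the cradle and rests there, and leave the tear bar up so that I can thread the paper. Only push, and gently: do not lift the roll or ram it against the rod at the back, do not squeeze or force the tear bar, and leave the soaps and the card beside the dispenser where they are.

Things in the scene. Friction and masses are not known exactly. Their poses are not given: they have to be found in the camera images.
- dispenser: Counter-top paper dispenser of dark sheet steel, screwed down, 280 mm wide; spans x = -100 to +122 mm. Origin: on the table, under the cradle's middle. x points to its back (away from the robot), y to its left along the cradle, z up; yaw varies. Side cheeks: inner faces 115 mm either side of the middle, 26 mm high, flaring outward at the front, with hinge posts 71 mm high at x = 50 to 106 mm. The open front faces -x.
- cradle_mid (a point): Where the roll's centre lies when home (within 2 mm along x): above the dispenser's origin, 41 mm high. In front, a ramp 228 mm wide climbs from the table at the dispenser's x = -68 mm to a rounded crest 9 mm high at x = -24 mm; the roll drops behind it onto a floor 3 mm high and stops at a fixed cross rod, 41 mm high, whose front side is at x = +40 mm.
- tear_bar (a joint): Hinge of the tear bar, rad: a U-shaped yoke of two side arms outside the cheeks, a wooden grip at its front, a toothed blade behind the grip, a counterweight bar behind the hinge. 0 = down on its stop, blade in the roll's way; grows as the grip goes up and back; 1.31 = leaning back on its stop. Below about 0.6 it falls shut, beyond it tips back softly by itself, in about 1 s, and stays. Takes 1 to 3 N at the grip.
- hinge_mid (a point): Middle of the tear bar's hinge line, fixed: 80 mm behind the dispenser's origin and 55 mm above the table. The hinge line runs along the dispenser's y.
- grip_mid (a point): Middle of the tear bar's smooth wooden grip: a round rod 18 mm thick, 246 mm long along the dispenser's y, free in front, above and below; swings on a radius of 170 mm about the hinge line. Down: 67 mm in front of the dispenser's origin, 140 mm high (30 degrees above the hinge). Fully raised: 124 mm behind, 219 mm high. The blade, its teeth 62 mm above the table when down, hangs 24 mm behind the grip.
- paper_roll: Roll of brown kraft paper, a solid cylinder 76 mm in diameter, 190 mm long, 0.3 to 0.6 kg, that rolls easily; its paper is smooth. Origin: its centre; its y axis is the roll's axis. It lies on the table across the front of the dispenser, 175 to 205 mm before the dispenser's origin, roughly parallel to the cradle, and fits between the cheeks with 20 mm to spare at each end.
- soap_left: Soap bar in a paper band, 53 x 78 x 25 mm, left of the dispenser. Origin under its middle. Leave alone.
- soap_right: Soap bar in a paper band, 53 x 78 x 25 mm, to the right, before the dispenser. Origin under its middle. Leave alone.
- card: Blank card standing in a small wooden block, 20 x 75 x 61 mm, left of the dispenser. Origin under its middle. Leave alone.

How it is judged:
By the outcome, as a careful person would: the job done as asked, in the order asked, and still so for the second after the job is handed in, with the robot touching nothing.
It also fails if it takes over 58 s, if anything falls off the work surface, if the arm or the gripper's body presses on something with over 40 N, if the wrist force passes 120 N, or if a joint passes its speed limit or range.

### The arm

A 7-joint arm with a two-finger parallel gripper is mounted at the origin on a cart in front of the work surface, level with it; the furniture and walls round the work are solid. World frame = base frame: x ahead of the robot, y to its left, z up, the work surface at z = 0. Lengths are in m, angles in rad, forces in N, time in s.
With the tool pointing down it reaches from about 0.4 to 0.925 m from the base axis. Payload 4.1 kg.
Tool frame: the origin (TCP) lies at the very end of the fingers, on their centre line; the grasp point (between the pads) lies 19 mm behind it; z points along the fingers, y is the line along which they close (so a half turn about z gives the same grasp; the last joint's range is limited). The gripper opens to 85 mm and grips with 20 to 120 N. Pads are 22 mm wide; open, the fingers measure 114 mm over their backs; the gripper's body (76 mm by 85 mm) begins 54 mm behind the grasp point. The pads swing forward as they close: fully open they stand 13 mm farther back than shut.
Start: joints at [-1.281, 0.398, 0.045, 1.537, -0.019, 1.207, -0.051], TCP at [0.246, 0.602, 0.231] pointing down, gripper open.
Joint ranges: [-2.82, 2.82], [-0.49, 2.23], [-1.37, 1.46], [0, 2.46], [-1.36, 4.5], [0.23, 2], [-2.94, 2.94]. Speed limits (rad/s): [2.57, 2.57, 3.14, 3.14, 3.14, 3.14, 3.14].

### API

Orientations are given as a unit quaternion [x, y, z, w].
In Python, from rig import observe, snapshot, hand_in gives the robot as it stands.
- The arm moves only by the tool jog_arm, never from a script. Its argument "steps" is a list of rows, each an object of numbers: "dx", "dy", "dz": the shift along the tool's x, y, z in units of 40 mm (1.0 is 40 mm); "rx", "ry", "rz": the turn, a rotation vector about the tool's x, y, z in units of 5 degrees (1.0 is 5 degrees); "claw": the opening, from -1 (shut) to 1 (fully open), so that 0 is half open. A call has exactly 8 rows; each row is the pose to reach, as a shift and turn from the pose commanded when the call began, along the tool's axes at that moment; what a row does not reach only later rows make up. A row lasts 1/10 s, in which the tool goes at most 50 mm and 8.59 degrees, less where a joint would pass 70% of its speed; a pose out of reach is approached as far as the arm can. A call with a gripper value outside its range is refused whole. The fingers move at their own pace and stop on an object; the grip force is fixed at half the most. Time passes only in rows, so rows that repeat a pose let the fingers close, or fill a call up. It gives the time, the measured TCP pose, the force, the opening and the grip force at its end, in the units of the state.
- observe(): the state, without advancing time (a new reading comes with each control period).
- snapshot(name): name is "side" or "top"; returns a dict with "image" (400x640x3 uint8, red, green, blue), "fx", "fy", "cx", "cy" (pixels), "k1" (the pictures are not rectified: a ray, as slopes to the right and down, at radius r is drawn at 1 + k1 r^2 times it, then the intrinsics apply), "R" (3x3) and "t" (3): a world point X has camera coordinates R X + t. Camera axes: x right, y down, z forward; pixel columns grow to the right and rows downward; lengths in m; the calibration is good to about 2 mm. A picture is of the moment at which its call begins. There is no depth.
- hand_in(): hands the job in; it is judged then, once.
The state is a dict: "t": time; "q": joint angles; "joint_velocities": joint speeds; "joint_efforts": joint torques, N m; "ee_pos": TCP position; "eef_rot": TCP orientation; "ft_force": force on the tool from outside, world axes, zero at the start; "torque": the same for the moment, N m; "finger_gap": finger opening in m; "grasp_force": force on a finger pad.
Only numpy, scipy, OpenCV 4.12 (cv2) and the standard library are available. Lean on these libraries where they do the work, as an engineer would, in place of code of your own. Each camera call takes 0.05 s, during which the arm holds its last target. There are 200 camera calls.

## Working session

There is one attempt and no reset: what is moved stays moved. The work goes in short steps, Python scripts to look and compute and a tool call to move; the robot and the scene stay as the last step left them, time stands still between calls to the robot, and variables do not carry over. Pictures are saved under pics/ and viewed, at most 12 in all, crops included, and the job is handed in when it is done.

Besides the shell and the picture viewer there is one more tool, called by a JSON object that holds its "fn" and its "kwargs", one argument or row to a line. jog_arm: Moves the arm, as the interface text tells. Its arguments: {"type":"object","properties":{"steps":{"type":"array","items":{"type":"object","properties":{"dx":{"type":"number"},"dy":{"type":"number"},"dz":{"type":"number"},"rx":{"type":"number"},"ry":{"type":"number"},"rz":{"type":"number"},"claw":{"type":"number"}}}}},"required":["steps"]}

```bash
mkdir -p pics
python3 - <<'E'
from rig import observe,snapshot
import cv2,pickle
d={}
for n in("side","top"):
    s=snapshot(n);d[n]=s;cv2.imwrite(f"pics/{n}0.png",s["image"][:,:,::-1])
    print(n,s["fx"],s["cx"],s["cy"],s["k1"],s["R"],s["t"])
pickle.dump(d,open("s0.pkl","wb"))
o=observe();print(o)
E
```

```text
side 479.5422147134317 318.65888307700595 213.66722900075683 -0.0682145457631611 [[ 0.99900236 -0.04422498  0.00620031]
 [-0.01950508 -0.55700667 -0.83027894]
 [ 0.04017268  0.82932968 -0.55731359]] [-0.61071891  0.13847106  1.00444517]
top 428.9154208439459 324.51309243882093 192.6106973175669 -0.008636080439549707 [[ 0.08784955 -0.9961195   0.00532905]
 [-0.97400568 -0.08701817 -0.20914293]
 [ 0.20879507  0.01318259 -0.97787056]] [0.00352501 0.61822203 1.03907557]
{'t': 0.1, 'q': array([-1.28099686,  0.39915428,  0.04499176,  1.53773009, -0.0187072 ,
        1.20689946, -0.0506935 ]), 'joint_velocities': array([ 0.00168178, -0.00086268,  0.00071718, -0.00343018, -0.00046885,
       -0.00152759,  0.00096815]), 'joint_efforts': array([ 4.10828507e-03, -4.76261508e+01,  1.37073174e+00, -2.54950941e+01,
        1.20161593e-02,  4.94868349e-03, -8.79891616e-06]), 'ee_pos': array([0.24613791, 0.600991  , 0.23035365]), 'eef_rot': array([ 1.93100289e-01,  9.81178625e-01, -8.76749128e-04, -1.21591124e-04]), 'ft_force': array([-0.04578762,  0.16569478, -0.19528698]), 'torque': array([-0.0430666 ,  0.06175245,  0.00702174]), 'grasp_force': 0.0, 'finger_gap': 0.08520210713809925}
```

View pics/side0.png

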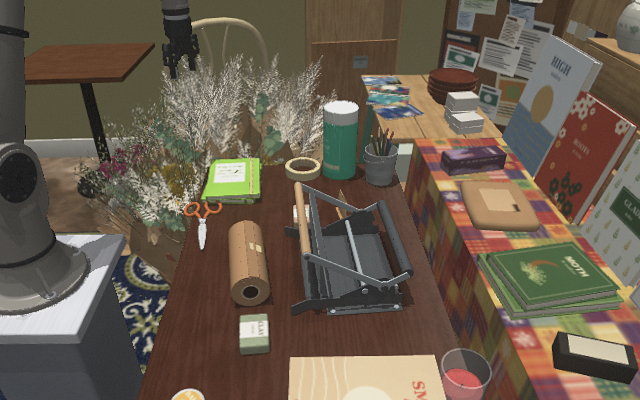

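View pics/top0.png

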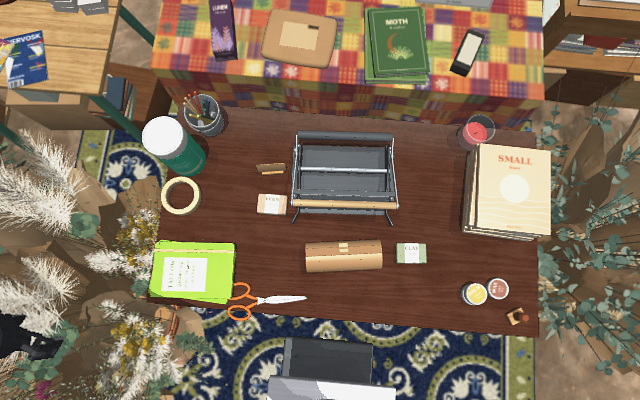

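The top view shows the grip from about (294,203) to (397,207), the roll at (306–382, 242–272), and the soaps at (271,204) and (411,253). The side view shows the grip running (302,185) to (308,257) and the roll around (248,262).

```bash
cat > h.py <<'E'
import numpy as np,cv2
def ray(s,uv):
    K=np.array([[s["fx"],0,s["cx"]],[0,s["fy"],s["cy"]],[0,0,1]])
    p=cv2.undistortPoints(np.array([[uv]],float),K,np.array([s["k1"],0,0,0,0]))[0,0]
    R=np.array(s["R"]);t=np.array(s["t"])
    return -R.T@t,R.T@np.array([p[0],p[1],1])
def onz(s,uv,z):
    c,d=ray(s,uv);return c+d*(z-c[2])/d[2]
def proj(s,X):
    K=np.array([[s["fx"],0,s["cx"]],[0,s["fy"],s["cy"]],[0,0,1]])
    return cv2.projectPoints(np.array([X],float),cv2.Rodrigues(np.array(s["R"]))[0],np.array(s["t"]),K,np.array([s["k1"],0,0,0,0]))[0].reshape(2)
def rect(s,box,lo,hi):
    x0,y0,x1,y1=box
    hsv=cv2.cvtColor(np.ascontiguousarray(s["image"][y0:y1,x0:x1]),cv2.COLOR_RGB2HSV)
    m=cv2.inRange(hsv,lo,hi)
    cs=cv2.findContours(m,cv2.RETR_EXTERNAL,cv2.CHAIN_APPROX_NONE)[0]
    c=max(cs,key=cv2.contourArea)+np.array([x0,y0])
    b=cv2.boxPoints(cv2.minAreaRect(c));return b,cv2.contourArea(c)
E
python3 - <<'E'
import pickle,cv2,numpy as np
from h import *
d=pickle.load(open("s0.pkl","rb"));T=d["top"];S=d["side"]
im=T["image"]
for p in[(345,204),(345,265),(345,250),(345,225),(271,210)]:print(p,cv2.cvtColor(im[p[1]:p[1]+1,p[0]:p[0]+1],cv2.COLOR_RGB2HSV))
b,a=rect(T,(288,192,402,215),(8,70,120),(25,255,255));print("grip",b,a)
for q in b:print(onz(T,q,.140).round(4))
b,a=rect(T,(295,232,392,280),(8,60,110),(25,255,255));print("roll",b,a)
for q in b:print(onz(T,q,.038).round(4))
for n,s,box in(("top",T,(250,120,430,290)),("side",S,(220,170,420,330))):
    x0,y0,x1,y1=box
    cv2.imwrite(f"pics/{n}c.png",cv2.resize(s["image"][y0:y1,x0:x1,::-1],None,fx=3.5 if n=="top" else 3.5,fy=3.5,interpolation=cv2.INTER_CUBIC))
E
```

```text
(345, 204) [[[ 21  86 235]]]
(345, 265) [[[ 15 111 195]]]
(345, 250) [[[ 26  60 237]]]
(345, 225) [[[  8 139  92]]]
(271, 210) [[[  0   0 244]]]
grip [[292.83398 205.4798 ]
 [293.04498 198.51651]
 [396.1624  201.64127]
 [395.95142 208.60455]] 613.5
[0.5616 0.1295 0.14  ]
[0.5785 0.1308 0.14  ]
[ 0.5928 -0.1153  0.14  ]
[ 0.5759 -0.1157  0.14  ]
roll [[304.10196 242.69292]
 [381.39987 239.09769]
 [382.75876 268.31354]
 [305.46085 271.90878]] 2131.5
[0.4853 0.0993 0.038 ]
[ 0.5121 -0.0986  0.038 ]
[ 0.4381 -0.1066  0.038 ]
[0.4119 0.0886 0.038 ]
```

View pics/topc.png

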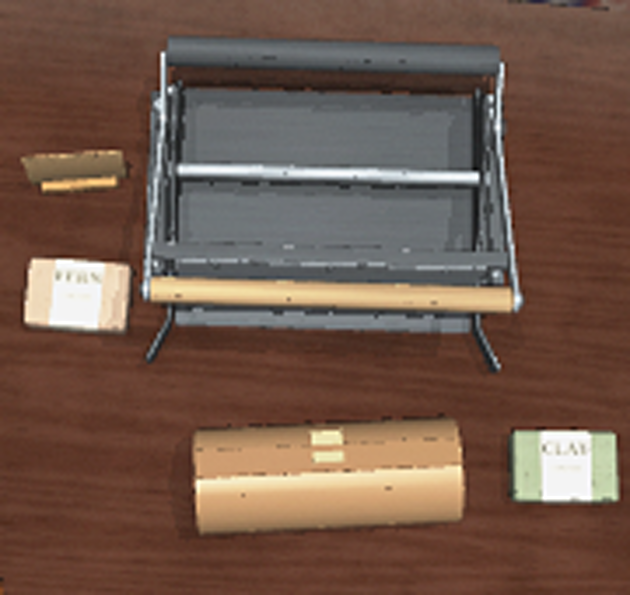

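```bash
cat >> h.py <<'E'
from scipy.spatial.transform import Rotation as Ro
YAW=.058; O=np.array([.644,.011,0])
xd=np.array([np.cos(YAW),np.sin(YAW),0]); yd=np.array([-np.sin(YAW),np.cos(YAW),0]); zd=np.array([0,0,1.])
def W(l): return O+l[0]*xd+l[1]*yd+l[2]*zd
def tool(tilt,yaw=YAW):
    a=np.radians(tilt);x=np.array([np.cos(yaw),np.sin(yaw),0]);y=np.array([-np.sin(yaw),np.cos(yaw),0])
    z=np.sin(a)*x-np.cos(a)*zd
    return Ro.from_matrix(np.c_[np.cross(y,z),y,z])
def delta(p0,R0,p1,R1):
    return np.r_[R0.inv().apply(p1-p0)/.04, np.degrees((R0.inv()*R1).as_rotvec())/5].round(2)
E
python3 - <<'E'
from h import *
from rig import observe
o=observe();p=o["ee_pos"];R=Ro.from_quat(o["eef_rot"])
t=W([-.14,0,.20]);print(t,delta(p,R,t,tool(30)))
# arc in the tilted tool frame, from that pose
n=np.array([.866,0,.5]);d=np.array([.5,0,-.866])
R1=tool(30)
for th in np.arange(0,.91,.1):
    a=np.radians(30)+th
    G=np.array([.08-.17*np.cos(a),0,.055+.17*np.sin(a)])
    l=G-.020*n+.022*d
    print(th.round(1),l.round(3),delta(t,R1,W(l),R1)[:3])
E
```

```text
[0.50423541 0.00288455 0.2       ] [-11.64 -11.39   0.78  -1.36  -5.9   -4.99]
0.0 [-0.074  0.     0.111] [-0.33  0.    2.76]
0.1 [-0.064  0.     0.125] [-0.7  -0.    2.56]
0.2 [-0.054  0.     0.139] [-1.1  -0.    2.41]
0.3 [-0.042  0.     0.151] [-1.51 -0.    2.3 ]
0.4 [-0.029  0.     0.162] [-1.93 -0.    2.22]
0.5 [-0.015  0.     0.171] [-2.35 -0.    2.19]
0.6 [0.    0.    0.179] [-2.78 -0.    2.2 ]
0.7 [0.016 0.    0.186] [-3.2  -0.    2.26]
0.8 [0.032 0.    0.191] [-3.61 -0.    2.35]
0.9 [0.049 0.    0.194] [-4.01 -0.    2.49]
```

{"fn": "jog_arm", "kwargs": {
  "steps": [
    {"dx":-0.8,"dy":-0.8,"dz":0,"rx":-0.1,"ry":-0.4,"rz":-0.35,"claw":0},
    {"dx":-1.6,"dy":-1.6,"dz":0,"rx":-0.2,"ry":-0.8,"rz":-0.7,"claw":0},
    {"dx":-2.4,"dy":-2.4,"dz":0,"rx":-0.3,"ry":-1.2,"rz":-1.0,"claw":0},
    {"dx":-3.2,"dy":-3.2,"dz":0,"rx":-0.4,"ry":-1.6,"rz":-1.4,"claw":0},
    {"dx":-4.0,"dy":-4.0,"dz":0,"rx":-0.5,"ry":-2.0,"rz":-1.7,"claw":0},
    {"dx":-4.8,"dy":-4.8,"dz":0,"rx":-0.6,"ry":-2.4,"rz":-2.1,"claw":0},
    {"dx":-5.6,"dy":-5.6,"dz":0,"rx":-0.7,"ry":-2.8,"rz":-2.4,"claw":0},
    {"dx":-6.4,"dy":-6.4,"dz":0,"rx":-0.8,"ry":-3.2,"rz":-2.8,"claw":0}
  ]
}}

```text
t: 0.9
ee_pos: [0.3865, 0.2657, 0.231]
eef_rot: [0.07, 0.987, 0.007, 0.143]
ft_force: [0.3, 0.0, 0.9]
finger_gap: 0.0425
grasp_force: 0.0
```

```bash
cat > d.py <<'E'
import sys
from h import *
from rig import observe
o=observe();p=o["ee_pos"];R=Ro.from_quat(o["eef_rot"])
a=[float(v) for v in sys.argv[1:]]
print("local now",np.array([(p-O)@xd,(p-O)@yd,p[2]]).round(4),"tilt",np.degrees(np.arctan2(R.as_matrix()[:,2]@xd,-R.as_matrix()[2,2])).round(2),"f",o["ft_force"].round(2),"t",o["t"],"q",o["q"].round(2),"gap",o["finger_gap"])
if a: t=W(a[:3]); print(t.round(4),delta(p,R,t,tool(a[3],YAW+(np.radians(a[4]) if len(a)>4 else 0))))
E
python3 d.py -.14 0 .2 30
```

```text
local now [-0.2423  0.2692  0.231 ] tilt 16.47 f [0.3  0.02 0.92] t 0.9 q [-1.07 -0.06  0.21  2.12  0.3   0.92  0.41] gap 0.0424829987942823
[0.5042 0.0029 0.2   ] [-3.49 -6.13  1.62 -0.52 -2.67 -2.2 ]
```

{"fn": "jog_arm", "kwargs": {
  "steps": [
    {"dx":-0.45,"dy":-0.8,"dz":0.2,"rx":-0.07,"ry":-0.35,"rz":-0.3,"claw":0},
    {"dx":-0.9,"dy":-1.6,"dz":0.4,"rx":-0.14,"ry":-0.7,"rz":-0.6,"claw":0},
    {"dx":-1.35,"dy":-2.4,"dz":0.6,"rx":-0.2,"ry":-1.05,"rz":-0.9,"claw":0},
    {"dx":-1.8,"dy":-3.2,"dz":0.8,"rx":-0.27,"ry":-1.4,"rz":-1.2,"claw":0},
    {"dx":-2.3,"dy":-4.0,"dz":1.0,"rx":-0.34,"ry":-1.75,"rz":-1.5,"claw":0},
    {"dx":-2.7,"dy":-4.8,"dz":1.2,"rx":-0.4,"ry":-2.1,"rz":-1.8,"claw":0},
    {"dx":-3.1,"dy":-5.5,"dz":1.4,"rx":-0.46,"ry":-2.4,"rz":-2.0,"claw":0},
    {"dx":-3.49,"dy":-6.13,"dz":1.62,"rx":-0.52,"ry":-2.67,"rz":-2.2,"claw":0}
  ]
}}

```text
t: 1.7
ee_pos: [0.5032, 0.0029, 0.1995]
eef_rot: [-0.027, 0.966, 0.008, 0.258]
ft_force: [0.4, 1.0, -0.9]
finger_gap: 0.0431
grasp_force: 0.0
```

```bash
python3 d.py -.105 0 .111 30;python3 d.py -.074 0 .111 30
python3 - <<'E'
from rig import snapshot
import cv2
s=snapshot("side");cv2.imwrite("pics/side1.png",cv2.resize(s["image"][130:330,180:440,::-1],None,fx=3,fy=3))
E
```

```text
local now [-0.141   0.      0.1995] tilt 29.97 f [ 0.35  0.96 -0.93] t 1.7 q [-0.89 -0.17  0.72  2.32  0.37  0.45  1.18] gap 0.04314947311504452
[0.5392 0.0049 0.111 ] [ 0.33 -0.    2.37 -0.   -0.01 -0.03]
local now [-0.141   0.      0.1995] tilt 29.97 f [ 0.35  0.96 -0.93] t 1.7 q [-0.89 -0.17  0.72  2.32  0.37  0.45  1.18] gap 0.04314947311504452
[0.5701 0.0067 0.111 ] [-0.35  0.    2.75 -0.   -0.01 -0.03]
```

View pics/side1.png

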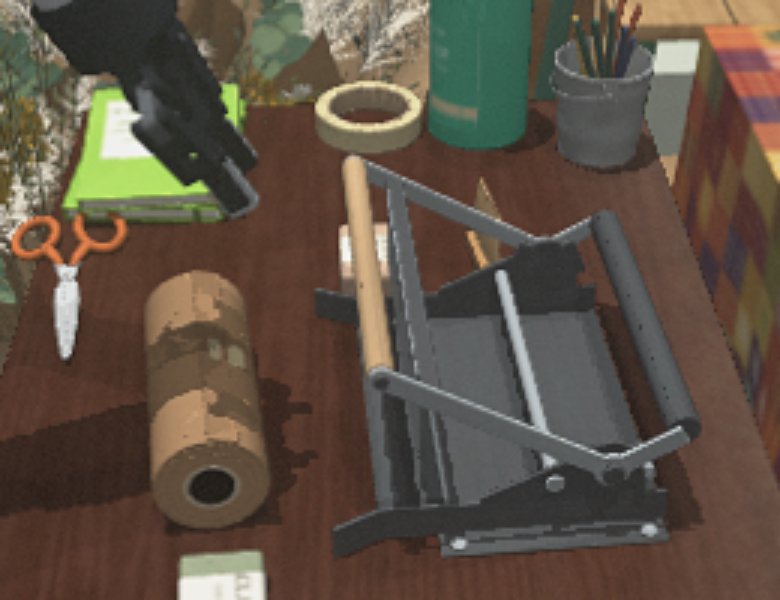

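The gripper (tip near crop (240,205)) stands in front of and above the grip (crop (355,165)–(380,370)). The roll is clear below it. Next I go in under the grip.

{"fn": "jog_arm", "kwargs": {
  "steps": [
    {"dx":0.2,"dz":0.7,"claw":0},
    {"dx":0.3,"dz":1.4,"claw":0},
    {"dx":0.33,"dz":2.1,"claw":0},
    {"dx":0.33,"dz":2.5,"claw":0},
    {"dx":0.33,"dz":2.8,"claw":0},
    {"dx":0.2,"dz":2.8,"claw":0},
    {"dx":0.0,"dz":2.8,"claw":0},
    {"dx":-0.2,"dz":2.8,"claw":0}
  ]
}}

```text
schema error: expected keys dx, dy, dz, rx, ry, rz, claw
```

```bash
python3 d.py
```

```text
local now [-0.1411 -0.0054  0.1986] tilt 29.89 f [-0.2  -3.4   0.37] t 1.75 q [-0.89 -0.17  0.73  2.32  0.37  0.45  1.19] gap 0.04275103342334711
```

{"fn": "jog_arm", "kwargs": {
  "steps": [
    {"dx":0.2,"dy":0,"dz":0.7,"rx":0,"ry":0,"rz":0,"claw":0},
    {"dx":0.3,"dy":0,"dz":1.4,"rx":0,"ry":0,"rz":0,"claw":0},
    {"dx":0.33,"dy":0,"dz":2.1,"rx":0,"ry":0,"rz":0,"claw":0},
    {"dx":0.33,"dy":0,"dz":2.5,"rx":0,"ry":0,"rz":0,"claw":0},
    {"dx":0.33,"dy":0,"dz":2.8,"rx":0,"ry":0,"rz":0,"claw":0},
    {"dx":0.2,"dy":0,"dz":2.8,"rx":0,"ry":0,"rz":0,"claw":0},
    {"dx":0.0,"dy":0,"dz":2.8,"rx":0,"ry":0,"rz":0,"claw":0},
    {"dx":-0.2,"dy":0,"dz":2.8,"rx":0,"ry":0,"rz":0,"claw":0}
  ]
}}

```text
t: 2.55
ee_pos: [0.5661, 0.0081, 0.1054]
eef_rot: [-0.026, 0.966, 0.007, 0.257]
ft_force: [-0.2, 0.6, -0.6]
finger_gap: 0.0427
grasp_force: 0.0
```

```bash
python3 d.py
```

```text
local now [-0.0779  0.0016  0.1054] tilt 29.77 f [-0.15  0.59 -0.56] t 2.55 q [-0.88  0.29  0.89  2.29 -1.01  0.25  2.49] gap 0.04273449278108542
```

{"fn": "jog_arm", "kwargs": {
  "steps": [
    {"dx":-0.15,"dy":0,"dz":0,"rx":0,"ry":0,"rz":0,"claw":0},
    {"dx":-0.3,"dy":0,"dz":-0.05,"rx":0,"ry":0,"rz":0,"claw":0},
    {"dx":-0.45,"dy":0,"dz":-0.12,"rx":0,"ry":0,"rz":0,"claw":0},
    {"dx":-0.6,"dy":0,"dz":-0.18,"rx":0,"ry":0,"rz":0,"claw":0},
    {"dx":-0.75,"dy":0,"dz":-0.25,"rx":0,"ry":0,"rz":0,"claw":0},
    {"dx":-0.9,"dy":0,"dz":-0.3,"rx":0,"ry":0,"rz":0,"claw":0},
    {"dx":-1.05,"dy":0,"dz":-0.35,"rx":0,"ry":0,"rz":0,"claw":0},
    {"dx":-1.2,"dy":0,"dz":-0.4,"rx":0,"ry":0,"rz":0,"claw":0}
  ]
}}

```text
t: 3.35
ee_pos: [0.6003, 0.0105, 0.1453]
eef_rot: [-0.027, 0.966, 0.008, 0.258]
ft_force: [-1.2, 0.8, 0.1]
finger_gap: 0.0425
grasp_force: 0.7
```

```bash
python3 d.py;  python3 - <<'E'
from h import *
from rig import snapshot
s=snapshot("side");cv2.imwrite("pics/side2.png",cv2.resize(s["image"][130:330,180:440,::-1],None,fx=3,fy=3))
E
```

```text
local now [-0.0436  0.0021  0.1453] tilt 29.95 f [-1.23  0.75  0.15] t 3.35 q [-1.01  0.32  1.06  2.19 -0.88  0.37  2.34] gap 0.042527993860900726
```

View pics/side2.png

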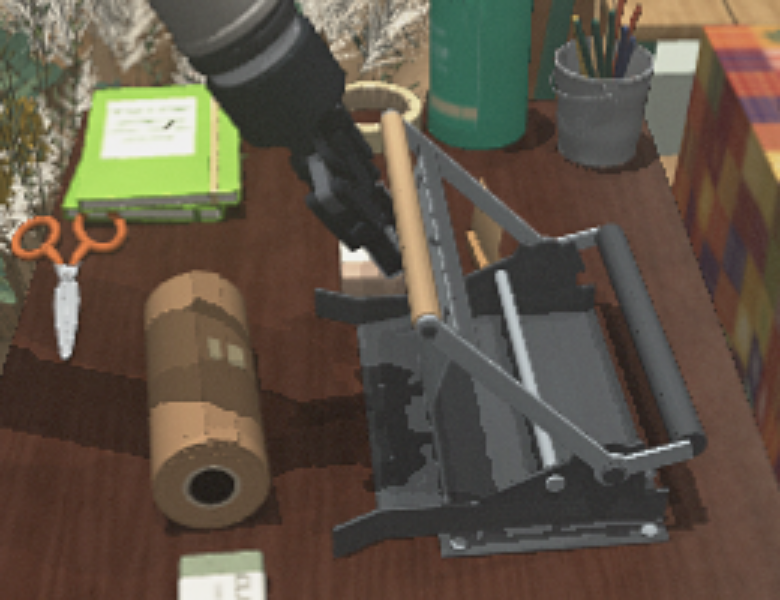

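The grip has risen: its near end went from crop (380,370) to (425,318), about 0.3 rad. The fingers are behind its front side with little force. I continue along the arc.

{"fn": "jog_arm", "kwargs": {
  "steps": [
    {"dx":-0.17,"dy":0,"dz":-0.03,"rx":0,"ry":0,"rz":0,"claw":0},
    {"dx":-0.34,"dy":0,"dz":-0.06,"rx":0,"ry":0,"rz":0,"claw":0},
    {"dx":-0.51,"dy":0,"dz":-0.08,"rx":0,"ry":0,"rz":0,"claw":0},
    {"dx":-0.68,"dy":0,"dz":-0.1,"rx":0,"ry":0,"rz":0,"claw":0},
    {"dx":-0.85,"dy":0,"dz":-0.11,"rx":0,"ry":0,"rz":0,"claw":0},
    {"dx":-1.02,"dy":0,"dz":-0.11,"rx":0,"ry":0,"rz":0,"claw":0},
    {"dx":-1.19,"dy":0,"dz":-0.11,"rx":0,"ry":0,"rz":0,"claw":0},
    {"dx":-1.36,"dy":0,"dz":-0.1,"rx":0,"ry":0,"rz":0,"claw":0}
  ]
}}

```text
t: 4.2
ee_pos: [0.6455, 0.0127, 0.1757]
eef_rot: [-0.027, 0.966, 0.008, 0.258]
ft_force: [0.3, 0.6, 0.4]
finger_gap: 0.0428
grasp_force: 0.2
```

{"fn": "jog_arm", "kwargs": {
  "steps": [
    {"dx":-0.15,"dy":0,"dz":0,"rx":0,"ry":0,"rz":0,"claw":0},
    {"dx":-0.3,"dy":0,"dz":0.02,"rx":0,"ry":0,"rz":0,"claw":0},
    {"dx":-0.45,"dy":0,"dz":0.04,"rx":0,"ry":0,"rz":0,"claw":0},
    {"dx":-0.6,"dy":0,"dz":0.07,"rx":0,"ry":0,"rz":0,"claw":0},
    {"dx":-0.75,"dy":0,"dz":0.1,"rx":0,"ry":0,"rz":0,"claw":0},
    {"dx":-0.85,"dy":0,"dz":0.12,"rx":0,"ry":0,"rz":0,"claw":0},
    {"dx":-0.85,"dy":0,"dz":0.12,"rx":0,"ry":0,"rz":0,"claw":0},
    {"dx":-0.85,"dy":0,"dz":0.12,"rx":0,"ry":0,"rz":0,"claw":0}
  ]
}}

```text
t: 5.0
ee_pos: [0.6765, 0.0144, 0.1879]
eef_rot: [-0.027, 0.966, 0.008, 0.258]
ft_force: [-0.3, 0.4, -0.8]
finger_gap: 0.0429
grasp_force: 0.0
```

```bash
python3 d.py;  python3 - <<'E'
from h import *
from rig import snapshot
s=snapshot("side");cv2.imwrite("pics/side3.png",cv2.resize(s["image"][130:330,180:440,::-1],None,fx=3,fy=3))
E
```

```text
local now [0.0326 0.0015 0.1879] tilt 29.9 f [-0.3   0.39 -0.8 ] t 5.0 q [-0.95  0.43  1.08  1.99 -0.85  0.54  2.27] gap 0.0428733224922783
```

View pics/side3.png

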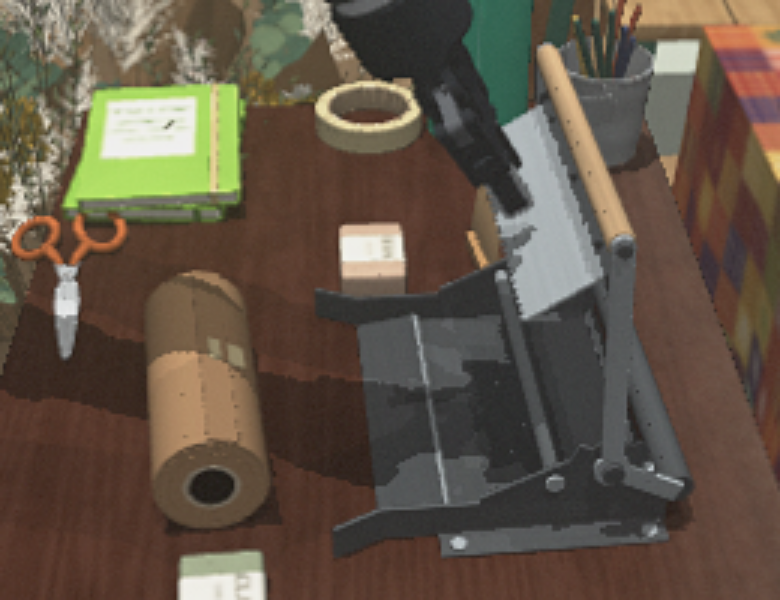

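The bar has tipped back fully by itself (grip at crop (550,50)–(620,240)) and is clear of the fingers. I retreat back and up.

{"fn": "jog_arm", "kwargs": {
  "steps": [
    {"dx":0.6,"dy":0,"dz":-0.4,"rx":0,"ry":0,"rz":0,"claw":0},
    {"dx":1.2,"dy":0,"dz":-0.8,"rx":0,"ry":0,"rz":0,"claw":0},
    {"dx":1.8,"dy":0,"dz":-1.4,"rx":0,"ry":0.4,"rz":0,"claw":0},
    {"dx":2.4,"dy":0,"dz":-2.0,"rx":0,"ry":1.0,"rz":0,"claw":0},
    {"dx":2.9,"dy":0,"dz":-2.6,"rx":0,"ry":1.6,"rz":0,"claw":0},
    {"dx":3.3,"dy":0,"dz":-3.1,"rx":0,"ry":2.2,"rz":0,"claw":0},
    {"dx":3.7,"dy":0,"dz":-3.4,"rx":0,"ry":2.8,"rz":0,"claw":0},
    {"dx":4.1,"dy":0,"dz":-3.6,"rx":0,"ry":3.4,"rz":0,"claw":0}
  ]
}}

```text
t: 5.85
ee_pos: [0.4618, 0.0018, 0.2319]
eef_rot: [-0.028, 0.993, 0.004, 0.112]
ft_force: [-1.2, 1.3, -1.6]
finger_gap: 0.0426
grasp_force: 0.0
```

```bash
python3 d.py -.247 -.004 .15 0 4.4
python3 - <<'E'
from h import *
from rig import snapshot
T=snapshot("top")
for box in((288,100,402,215),):
    b,a=rect(T,box,(8,70,120),(25,255,255));print("grip",a,[onz(T,q,.219).round(3) for q in b])
b,a=rect(T,(295,232,392,280),(8,60,110),(25,255,255));print("roll",a,[onz(T,q,.038).round(3) for q in b])
E
```

```text
local now [-0.1824  0.0014  0.2319] tilt 12.91 f [-1.2   1.32 -1.64] t 5.85 q [-1.21 -0.23  0.98  2.14  0.28  0.93  1.25] gap 0.042601881415337696
[ 0.3976 -0.0073  0.15  ] [ 2.03 -0.14  1.63 -0.09  2.58 -0.9 ]
grip 662.5 [array([0.753, 0.142, 0.219]), array([0.77 , 0.143, 0.219]), array([ 0.785, -0.103,  0.219]), array([ 0.767, -0.104,  0.219])]
roll 297.5 [array([0.487, 0.097, 0.038]), array([0.495, 0.015, 0.038]), array([0.421, 0.009, 0.038]), array([0.414, 0.09 , 0.038])]
```

{"fn": "jog_arm", "kwargs": {
  "steps": [
    {"dx":0.5,"dy":-0.04,"dz":0.2,"rx":0,"ry":0.5,"rz":-0.2,"claw":0},
    {"dx":1.0,"dy":-0.07,"dz":0.4,"rx":0,"ry":1.0,"rz":-0.4,"claw":0},
    {"dx":1.5,"dy":-0.1,"dz":0.6,"rx":0,"ry":1.6,"rz":-0.6,"claw":0},
    {"dx":1.8,"dy":-0.12,"dz":0.9,"rx":0,"ry":2.1,"rz":-0.8,"claw":0},
    {"dx":2.03,"dy":-0.14,"dz":1.3,"rx":-0.09,"ry":2.58,"rz":-0.9,"claw":0},
    {"dx":2.03,"dy":-0.14,"dz":1.63,"rx":-0.09,"ry":2.58,"rz":-0.9,"claw":0},
    {"dx":2.03,"dy":-0.14,"dz":1.63,"rx":-0.09,"ry":2.58,"rz":-0.9,"claw":0},
    {"dx":2.03,"dy":-0.14,"dz":1.63,"rx":-0.09,"ry":2.58,"rz":-0.9,"claw":0}
  ]
}}

```text
t: 6.7
ee_pos: [0.3976, -0.0076, 0.1486]
eef_rot: [-0.067, 0.998, -0.002, -0.001]
ft_force: [0.9, 0.6, -0.2]
finger_gap: 0.043
grasp_force: 0.0
```

```bash
python3 d.py -.247 -.004 .02 0 4.4
python3 - <<'E'
from h import *
from rig import snapshot
s=snapshot("side");cv2.imwrite("pics/side4.png",cv2.resize(s["image"][130:330,140:400,::-1],None,fx=3,fy=3))
E
```

```text
local now [-0.2471 -0.0043  0.1486] tilt -0.15 f [ 0.88  0.6  -0.25] t 6.7 q [-1.35  0.09  1.33  2.21 -0.11  0.91  1.75] gap 0.042984524897177565
[ 0.3976 -0.0073  0.02  ] [-0.01  0.02  3.22 -0.05 -0.03 -0.01]
```

View pics/side4.png

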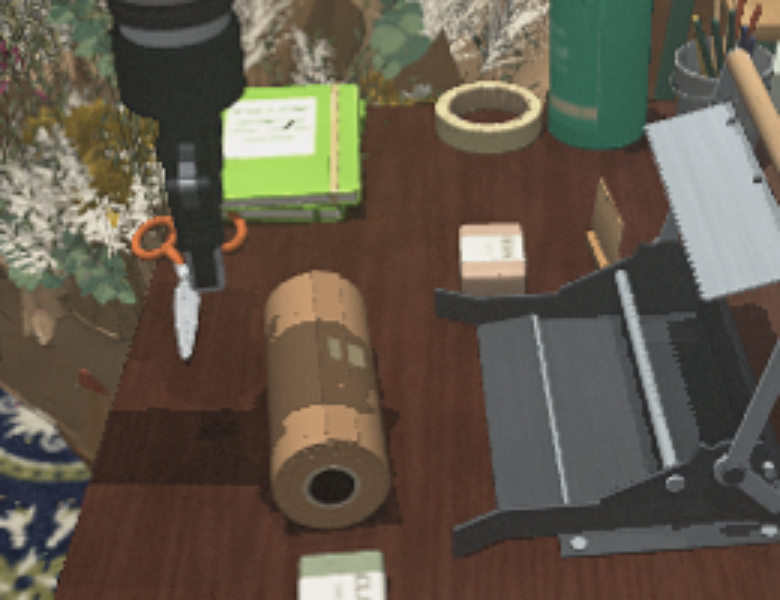

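The fingers (crop (205,285)) hang behind the roll and clear of it and the scissors. The tear bar stays up. I descend.

{"fn": "jog_arm", "kwargs": {
  "steps": [
    {"dx":0,"dy":0,"dz":0.5,"rx":0,"ry":0,"rz":0,"claw":0},
    {"dx":0,"dy":0,"dz":1.0,"rx":0,"ry":0,"rz":0,"claw":0},
    {"dx":0,"dy":0,"dz":1.5,"rx":0,"ry":0,"rz":0,"claw":0},
    {"dx":0,"dy":0,"dz":2.0,"rx":0,"ry":0,"rz":0,"claw":0},
    {"dx":0,"dy":0,"dz":2.5,"rx":0,"ry":0,"rz":0,"claw":0},
    {"dx":0,"dy":0,"dz":2.9,"rx":0,"ry":0,"rz":0,"claw":0},
    {"dx":0,"dy":0,"dz":3.2,"rx":0,"ry":0,"rz":0,"claw":0},
    {"dx":0,"dy":0,"dz":3.2,"rx":0,"ry":0,"rz":0,"claw":0}
  ]
}}

```text
t: 7.55
ee_pos: [0.3985, -0.0059, 0.0217]
eef_rot: [-0.067, 0.998, 0.001, 0.0]
ft_force: [-0.2, -0.1, -0.7]
finger_gap: 0.0428
grasp_force: 0.0
```

```bash
python3 d.py -.13 0 .022 8 0
```

```text
local now [-0.2461 -0.0027  0.0217] tilt 0.02 f [-0.21 -0.06 -0.73] t 7.55 q [-0.86  0.42  0.9   2.32 -0.57  0.63  2.19] gap 0.04276057869527951
[0.5142 0.0035 0.022 ] [-2.9  -0.16 -0.01  0.09 -1.59  0.88]
```

{"fn": "jog_arm", "kwargs": {
  "steps": [
    {"dx":-0.1,"dy":0,"dz":0,"rx":0,"ry":0,"rz":0,"claw":0},
    {"dx":-0.2,"dy":0,"dz":0,"rx":0,"ry":0,"rz":0,"claw":0},
    {"dx":-0.28,"dy":0,"dz":0,"rx":0,"ry":0,"rz":0,"claw":0},
    {"dx":-0.34,"dy":0,"dz":0,"rx":0,"ry":0,"rz":0,"claw":0},
    {"dx":-0.4,"dy":0,"dz":0,"rx":0,"ry":0,"rz":0,"claw":0},
    {"dx":-0.47,"dy":0,"dz":0,"rx":0,"ry":0,"rz":0,"claw":0},
    {"dx":-0.54,"dy":-0.02,"dz":0,"rx":0,"ry":-0.05,"rz":0.05,"claw":0},
    {"dx":-0.61,"dy":-0.03,"dz":0,"rx":0,"ry":-0.1,"rz":0.1,"claw":0}
  ]
}}

```text
t: 8.35
ee_pos: [0.4235, -0.0047, 0.0213]
eef_rot: [-0.063, 0.998, 0.0, 0.005]
ft_force: [0.3, -0.3, -0.2]
finger_gap: 0.0425
grasp_force: 0.0
```

{"fn": "jog_arm", "kwargs": {
  "steps": [
    {"dx":-0.08,"dy":0,"dz":0,"rx":0,"ry":-0.05,"rz":0.04,"claw":0},
    {"dx":-0.16,"dy":-0.01,"dz":0,"rx":0,"ry":-0.1,"rz":0.08,"claw":0},
    {"dx":-0.24,"dy":-0.02,"dz":0,"rx":0,"ry":-0.15,"rz":0.12,"claw":0},
    {"dx":-0.32,"dy":-0.02,"dz":0,"rx":0,"ry":-0.2,"rz":0.16,"claw":0},
    {"dx":-0.4,"dy":-0.03,"dz":0,"rx":0,"ry":-0.25,"rz":0.2,"claw":0},
    {"dx":-0.48,"dy":-0.03,"dz":0,"rx":0,"ry":-0.3,"rz":0.24,"claw":0},
    {"dx":-0.56,"dy":-0.04,"dz":0,"rx":0,"ry":-0.35,"rz":0.28,"claw":0},
    {"dx":-0.64,"dy":-0.04,"dz":0,"rx":0,"ry":-0.4,"rz":0.32,"claw":0}
  ]
}}

```text
t: 9.15
ee_pos: [0.4491, -0.003, 0.0216]
eef_rot: [-0.049, 0.999, 0.001, 0.022]
ft_force: [-1.0, 0.3, 0.5]
finger_gap: 0.0428
grasp_force: 0.1
```

```bash
python3 d.py -.13 0 .022 8 0
python3 - <<'E'
from h import *
from rig import snapshot
s=snapshot("side");cv2.imwrite("pics/side5.png",cv2.resize(s["image"][130:330,140:400,::-1],None,fx=3,fy=3))
E
```

```text
local now [-0.1953 -0.0027  0.0216] tilt 2.54 f [-0.99  0.33  0.48] t 9.15 q [-0.81  0.47  0.87  2.24 -0.63  0.63  2.19] gap 0.04278243332183112
[0.5142 0.0035 0.022 ] [-1.63  0.    0.06  0.05 -1.09  0.46]
```

View pics/side5.png

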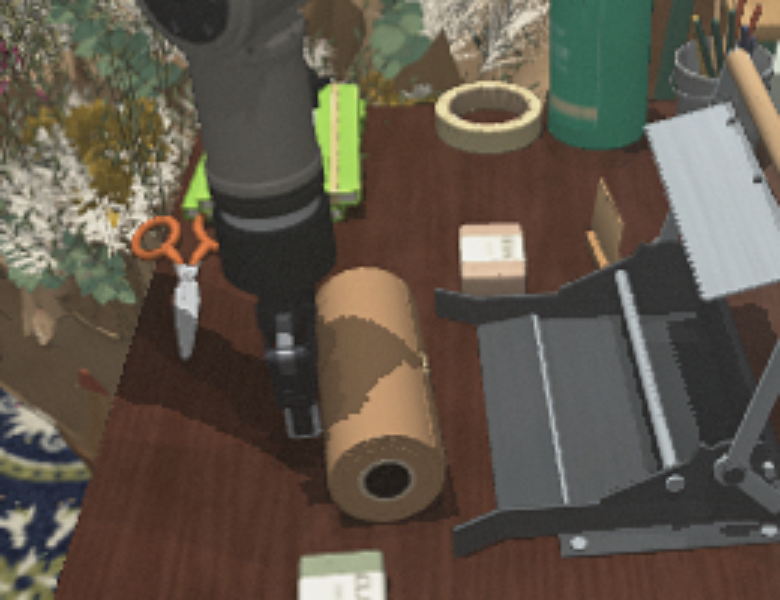

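The roll (near end at crop (385,480)) rolls ahead of the fingers, in line with the cheeks. I continue.

{"fn": "jog_arm", "kwargs": {
  "steps": [
    {"dx":-0.08,"dy":0,"dz":0,"rx":0,"ry":-0.05,"rz":0.06,"claw":0},
    {"dx":-0.16,"dy":0,"dz":0,"rx":0,"ry":-0.1,"rz":0.12,"claw":0},
    {"dx":-0.24,"dy":0,"dz":0,"rx":0,"ry":-0.15,"rz":0.18,"claw":0},
    {"dx":-0.32,"dy":0,"dz":0,"rx":0,"ry":-0.2,"rz":0.24,"claw":0},
    {"dx":-0.4,"dy":0,"dz":0,"rx":0,"ry":-0.25,"rz":0.3,"claw":0},
    {"dx":-0.48,"dy":0,"dz":0,"rx":0,"ry":-0.3,"rz":0.36,"claw":0},
    {"dx":-0.56,"dy":0,"dz":0,"rx":0,"ry":-0.35,"rz":0.42,"claw":0},
    {"dx":-0.64,"dy":0,"dz":0.02,"rx":0.05,"ry":-0.4,"rz":0.46,"claw":0}
  ]
}}

```text
t: 10.0
ee_pos: [0.4747, -0.0006, 0.022]
eef_rot: [-0.029, 0.999, 0.0, 0.04]
ft_force: [0.1, -0.6, -0.4]
finger_gap: 0.0428
grasp_force: 0.0
```

{"fn": "jog_arm", "kwargs": {
  "steps": [
    {"dx":-0.08,"dy":0,"dz":0,"rx":0,"ry":-0.08,"rz":0,"claw":0},
    {"dx":-0.16,"dy":0,"dz":0,"rx":0,"ry":-0.16,"rz":0,"claw":0},
    {"dx":-0.24,"dy":0,"dz":0,"rx":0,"ry":-0.24,"rz":0,"claw":0},
    {"dx":-0.32,"dy":0,"dz":0,"rx":0,"ry":-0.32,"rz":0,"claw":0},
    {"dx":-0.4,"dy":0,"dz":0,"rx":0,"ry":-0.4,"rz":0,"claw":0},
    {"dx":-0.48,"dy":0,"dz":0,"rx":0,"ry":-0.48,"rz":0,"claw":0},
    {"dx":-0.56,"dy":0,"dz":0,"rx":0,"ry":-0.56,"rz":0,"claw":0},
    {"dx":-0.64,"dy":0,"dz":0,"rx":0,"ry":-0.64,"rz":0,"claw":0}
  ]
}}

```text
t: 10.8
ee_pos: [0.5001, 0.001, 0.024]
eef_rot: [-0.029, 0.997, 0.001, 0.068]
ft_force: [-0.1, -0.7, -0.5]
finger_gap: 0.0429
grasp_force: 0.1
```

```bash
python3 d.py -.07 0 .03 10 0
python3 - <<'E'
from h import *
from rig import snapshot
s=snapshot("side");cv2.imwrite("pics/side6.png",cv2.resize(s["image"][130:330,140:400,::-1],None,fx=3,fy=3))
E
```

```text
local now [-0.1442 -0.0016  0.024 ] tilt 7.76 f [-0.09 -0.72 -0.5 ] t 10.8 q [-0.77  0.49  0.83  2.2  -0.7   0.57  2.19] gap 0.04285438319432611
[0.5741 0.0069 0.03  ] [-1.86  0.04  0.1  -0.01 -0.45  0.  ]
```

View pics/side6.png

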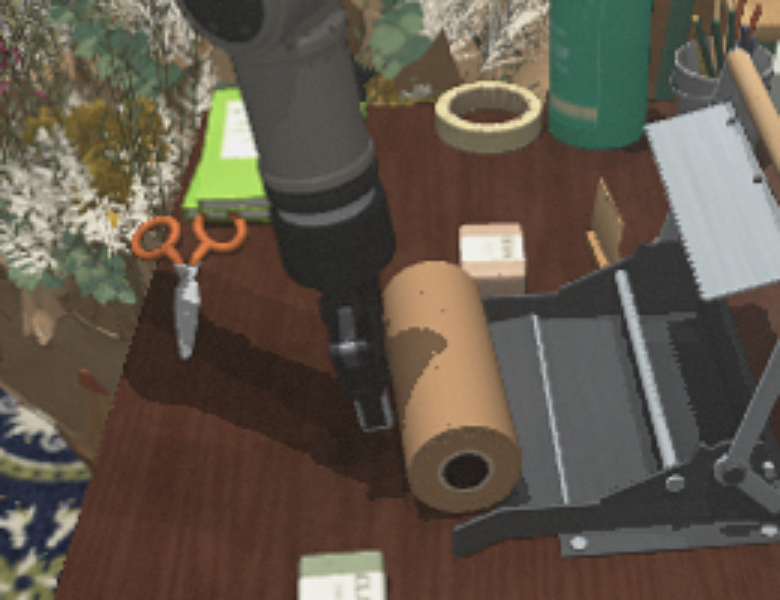

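Run:
```python
from h import *
import pickle
S=pickle.load(open("s0.pkl","rb"))["side"]
p=onz(S,(140+466/3,130+471/3),.039)-O
print(p@xd,p@yd)
```

```text
-0.08776274060477994 -0.09212368615813443
```

The roll's near end measures local (-88, -92) mm, so it is centred between the cheeks. I push it up the ramp.

{"fn": "jog_arm", "kwargs": {
  "steps": [
    {"dx":-0.08,"dy":0,"dz":0,"rx":0,"ry":-0.03,"rz":0,"claw":0},
    {"dx":-0.16,"dy":0,"dz":0,"rx":0,"ry":-0.06,"rz":0,"claw":0},
    {"dx":-0.24,"dy":0,"dz":0,"rx":0,"ry":-0.1,"rz":0,"claw":0},
    {"dx":-0.32,"dy":0,"dz":0,"rx":0,"ry":-0.14,"rz":0,"claw":0},
    {"dx":-0.4,"dy":0,"dz":0,"rx":0,"ry":-0.18,"rz":0,"claw":0},
    {"dx":-0.48,"dy":0,"dz":0,"rx":0,"ry":-0.22,"rz":0,"claw":0},
    {"dx":-0.56,"dy":0,"dz":0,"rx":0,"ry":-0.26,"rz":0,"claw":0},
    {"dx":-0.64,"dy":0,"dz":0,"rx":0,"ry":-0.3,"rz":0,"claw":0}
  ]
}}

```text
t: 11.65
ee_pos: [0.5252, 0.0025, 0.0274]
eef_rot: [-0.029, 0.996, 0.002, 0.08]
ft_force: [-0.6, 0.4, 0.9]
finger_gap: 0.0429
grasp_force: 0.5
```

{"fn": "jog_arm", "kwargs": {
  "steps": [
    {"dx":-0.07,"dy":0,"dz":0,"rx":0,"ry":-0.03,"rz":0,"claw":0},
    {"dx":-0.14,"dy":0,"dz":0,"rx":0,"ry":-0.06,"rz":0,"claw":0},
    {"dx":-0.21,"dy":0,"dz":0,"rx":0,"ry":-0.1,"rz":0,"claw":0},
    {"dx":-0.28,"dy":0,"dz":0,"rx":0,"ry":-0.14,"rz":0,"claw":0},
    {"dx":-0.35,"dy":0,"dz":0,"rx":0,"ry":-0.18,"rz":0,"claw":0},
    {"dx":-0.42,"dy":0,"dz":0,"rx":0,"ry":-0.22,"rz":0,"claw":0},
    {"dx":-0.49,"dy":0,"dz":0,"rx":0,"ry":-0.26,"rz":0,"claw":0},
    {"dx":-0.56,"dy":0,"dz":0,"rx":0,"ry":-0.3,"rz":0,"claw":0}
  ]
}}

```text
t: 12.45
ee_pos: [0.5474, 0.0038, 0.031]
eef_rot: [-0.029, 0.995, 0.002, 0.094]
ft_force: [-2.1, 0.2, 0.5]
finger_gap: 0.0426
grasp_force: 1.1
```

```bash
python3 d.py -.065 0 .034 11 0
python3 - <<'E'
from h import *
from rig import snapshot
s=snapshot("side");cv2.imwrite("pics/side7.png",cv2.resize(s["image"][130:330,140:400,::-1],None,fx=3,fy=3))
E
```

```text
local now [-0.0968 -0.0016  0.031 ] tilt 10.74 f [-2.08  0.17  0.49] t 12.45 q [-0.73  0.52  0.8   2.13 -0.74  0.56  2.21] gap 0.042629043513891
[0.5791 0.0072 0.034 ] [-0.8   0.04  0.07 -0.01 -0.05  0.  ]
```

View pics/side7.png

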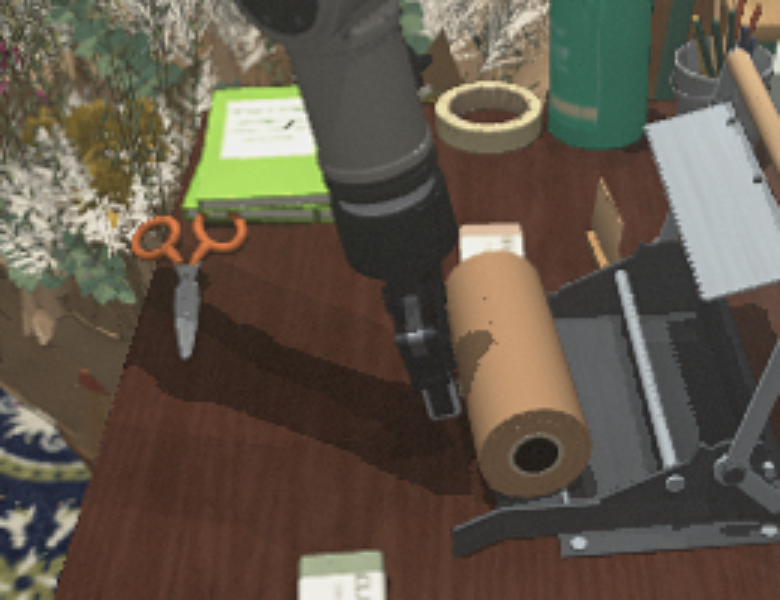

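The roll is on the ramp (near end at crop (535,455)), square to the cradle, and the push is 2 N. I go on slowly over the crest.

{"fn": "jog_arm", "kwargs": {
  "steps": [
    {"dx":-0.06,"dy":0,"dz":0.01,"rx":0,"ry":0,"rz":0,"claw":0},
    {"dx":-0.12,"dy":0,"dz":0.02,"rx":0,"ry":0,"rz":0,"claw":0},
    {"dx":-0.18,"dy":0,"dz":0.02,"rx":0,"ry":0,"rz":0,"claw":0},
    {"dx":-0.24,"dy":0,"dz":0.03,"rx":0,"ry":0,"rz":0,"claw":0},
    {"dx":-0.3,"dy":0,"dz":0.03,"rx":0,"ry":0,"rz":0,"claw":0},
    {"dx":-0.36,"dy":0,"dz":0.04,"rx":0,"ry":0,"rz":0,"claw":0},
    {"dx":-0.42,"dy":0,"dz":0.05,"rx":0,"ry":0,"rz":0,"claw":0},
    {"dx":-0.48,"dy":0,"dz":0.06,"rx":0,"ry":0,"rz":0,"claw":0}
  ]
}}

```text
t: 13.3
ee_pos: [0.5668, 0.0049, 0.0322]
eef_rot: [-0.029, 0.995, 0.002, 0.093]
ft_force: [-1.7, 0.0, 0.7]
finger_gap: 0.0427
grasp_force: 0.9
```

{"fn": "jog_arm", "kwargs": {
  "steps": [
    {"dx":-0.03,"dy":0,"dz":0,"rx":0,"ry":0,"rz":0,"claw":0},
    {"dx":-0.06,"dy":0,"dz":0,"rx":0,"ry":0,"rz":0,"claw":0},
    {"dx":-0.09,"dy":0,"dz":0.01,"rx":0,"ry":0,"rz":0,"claw":0},
    {"dx":-0.12,"dy":0,"dz":0.01,"rx":0,"ry":0,"rz":0,"claw":0},
    {"dx":-0.15,"dy":0,"dz":0.02,"rx":0,"ry":0,"rz":0,"claw":0},
    {"dx":-0.18,"dy":0,"dz":0.02,"rx":0,"ry":0,"rz":0,"claw":0},
    {"dx":-0.21,"dy":0,"dz":0.02,"rx":0,"ry":0,"rz":0,"claw":0},
    {"dx":-0.24,"dy":0,"dz":0.03,"rx":0,"ry":0,"rz":0,"claw":0}
  ]
}}

```text
t: 14.1
ee_pos: [0.5764, 0.0054, 0.0329]
eef_rot: [-0.029, 0.995, 0.002, 0.094]
ft_force: [-0.3, -0.1, 0.0]
finger_gap: 0.0425
grasp_force: 0.0
```

```bash
cat > r.py <<'E'
from h import *
from rig import snapshot
# roll pose from the top view, at centre height 41 mm
T=snapshot("top")
b,a=rect(T,(285,170,405,262),(8,60,90),(25,255,255))
P=np.array([onz(T,q,.041)-O for q in b]);print(a,b.round(0).tolist());print((P@np.c_[xd,yd]).round(3).tolist(),(P.mean(0)@xd).round(4),(P.mean(0)@yd).round(4))
E
python3 d.py; python3 r.py
```

```text
local now [-0.0678 -0.0016  0.0329] tilt 10.75 f [-0.34 -0.08  0.04] t 14.1 q [-0.71  0.56  0.79  2.06 -0.74  0.6   2.2 ] gap 0.04254850601460518
1735.5 [[303.0, 173.0], [377.0, 171.0], [377.0, 200.0], [303.0, 202.0]]
[[0.031, 0.109], [0.042, -0.089], [-0.036, -0.091], [-0.046, 0.104]] -0.0024 0.0083
```

Force has dropped to zero and the roll is at about home (x = -2 mm). I withdraw and check.

{"fn": "jog_arm", "kwargs": {
  "steps": [
    {"dx":0.3,"dy":0,"dz":-0.1,"rx":0,"ry":0,"rz":0,"claw":0},
    {"dx":0.7,"dy":0,"dz":-0.3,"rx":0,"ry":0,"rz":0,"claw":0},
    {"dx":1.2,"dy":0,"dz":-0.6,"rx":0,"ry":0,"rz":0,"claw":0},
    {"dx":1.7,"dy":0,"dz":-1.2,"rx":0,"ry":0,"rz":0,"claw":0},
    {"dx":2.1,"dy":0,"dz":-2.0,"rx":0,"ry":0,"rz":0,"claw":0},
    {"dx":2.4,"dy":0,"dz":-2.8,"rx":0,"ry":0,"rz":0,"claw":0},
    {"dx":2.5,"dy":0,"dz":-3.5,"rx":0,"ry":0,"rz":0,"claw":0},
    {"dx":2.5,"dy":0,"dz":-3.8,"rx":0,"ry":0,"rz":0,"claw":0}
  ]
}}

```text
t: 14.95
ee_pos: [0.447, 0.0001, 0.1558]
eef_rot: [-0.03, 0.996, 0.003, 0.088]
ft_force: [-0.1, 1.6, -1.7]
finger_gap: 0.0424
grasp_force: 0.0
```

```bash
python3 d.py; python3 r.py
python3 - <<'E'
from h import *
from rig import snapshot
a=[cv2.resize(snapshot(n)["image"][y0:y0+170,x0:x0+200,::-1],None,fx=2,fy=2) for n,x0,y0 in(("side",220,160),("top",240,110))]
cv2.imwrite("pics/end.png",np.hstack(a))
E
```

```text
local now [-0.1973  0.0006  0.1558] tilt 10.08 f [-0.14  1.56 -1.66] t 14.95 q [-1.39 -0.03  1.3   2.23  0.05  0.74  1.5 ] gap 0.042415573006168175
3951.5 [[285.0, 261.0], [285.0, 170.0], [404.0, 170.0], [404.0, 261.0]]
[[-0.202, 0.144], [0.038, 0.156], [0.048, -0.161], [-0.192, -0.159]] -0.0772 -0.0052
```

View pics/end.png

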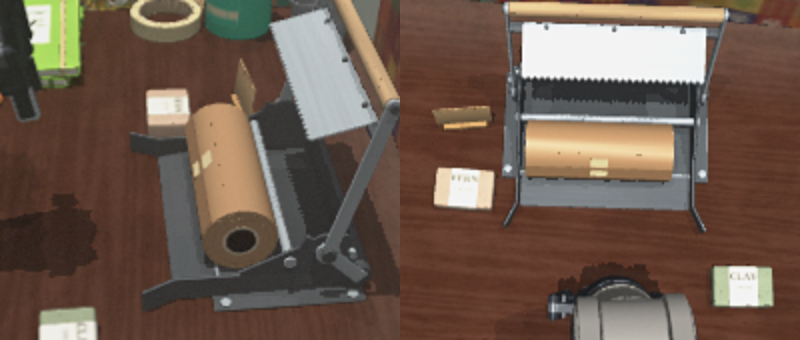

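The roll rests in the cradle against the rod, parallel to it (top view, (525,122)–(672,180)). The tear bar is up, and the soaps and card are undisturbed.

```bash
python3 -c "
from rig import hand_in
print(hand_in())"
```

```text
the job is handed in; nothing more can be done
None
```

The job is handed in: the tear bar is up on its stop, the roll rests in the cradle against the rod, and the soaps and card were left alone; it took about 15 s of robot time.

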